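# Take the tooth shade guide off its studs and lay it in the tray

### The job

In this dental laboratory two shade guides hang by keyhole slots on the headed studs of the sloping blue board. Take down the one with the ivory tooth-coloured tabs: slide it up the board until the stud heads stand in the wide ends of its slots, lift it off, and lay it gently, not dropped, flat in the green tray with its tabs facing up, then let go. Leave the pink gum-coloured guide hanging, and do not push the tray, the articulator or the plaster cast about.

Things in the scene. Friction and masses are not known exactly. Their poses are not given: they have to be found in the camera images.
- tooth_guide: Guide to take: aluminium plate 90 (x) x 110 (y) x 4 mm, about 160 g, eight ivory tooth tabs along its lower edge (x -44 to -12, up to 12.5 mm above the back face), a black grip fin and two keyholes. Origin: centre of the plate's back face; x up the slope as it hangs, y across, z out of the front. It hangs flat against the board, y level, held only by gravity and friction.
- tooth_fin (a point): Middle of the top edge of the tooth guide's black grip fin, at (12.5, 0, 44) mm in the guide's frame. The fin is 16 mm thick (y), 45 mm long (x from -10 to +35) and rises 40 mm from the front face; pinch its flat sides. As it hangs, the stud heads reach 11 mm above the plate's back face, 38 mm to either side of the fin.
- tooth_slots (a point): Midpoint between the wide ends of the tooth guide's two keyholes, at (4, 0, 0) mm in its frame; keyholes at y +38 and -38. Wide end: octagon 22 mm across; slot: 9 mm wide, from it up to x = +32. Hanging, the studs are at x = +29: move the guide 25 mm (+-3) along its own +x to bring the heads into the wide ends, then lift along its +z; 11 mm clears the heads.
- gum_guide: The other guide, to be left hanging: the same in every size, black fin included, but with pink gum-coloured tabs. Same frame convention.
- board: Fixed blue board, 190 mm up the slope x 270 mm wide, sloping 40 degrees from horizontal and its face turned away from the robot (it rises towards the robot), on a steel foot. Origin: on the table under the middle of its face, which is 85 mm up; x horizontal, uphill; z up. The guides hang centred at y = +62 and -62 mm; which is on which side varies.
- board_face (a point): Middle of the board's sloping face; x up the slope along the face, y across, z square out of the face. Four studs stand square to the face at x = +21, y = -100, -24, +24, +100 mm: shaft 6 mm thick and 7 mm long under a brass head 14 mm across and 4 mm thick.
- tray: Green open tray, loose, 600 g, 168 mm square outside, 158 mm inside, walls 5 mm thick and 34 mm high, floor 5 mm thick. Origin: centre of its underside, axes square to its walls, z up. It stands to the robot's left or right.
- articulator: Red articulator with two plaster arches, a bystander, about 100 x 100 mm and 132 mm tall. Origin: centre of its underside. It stands on the side where the tray is not.
- cast: Small plaster cast of a dental arch lying on the table right of the board, a bystander, 50 x 60 mm and 31 mm tall. Origin: centre of its underside.
Not all that is in view belongs to the job. Leave any purple look-alike of the tooth_guide alone. There is more than one size of the tray; the job needs the larger.

How it is judged:
By the outcome, as a careful person would: the job done as asked, in the order asked, and still so for the second after the job is handed in, with the robot touching nothing.
It also fails if it takes over 40 s, if anything falls off the work surface, if the arm or the gripper's body presses on something with over 40 N, if the wrist force passes 120 N, or if a joint passes its speed limit or range.

### The arm

A 7-joint arm with a two-finger parallel gripper is mounted at the origin on the work surface. World frame = base frame: x ahead of the robot, y to its left, z up, the work surface at z = 0. Lengths are in mm, angles in rad, forces in N, time in s.
With the tool pointing down it reaches from about 425 to 800 mm from the base axis. Payload 8.3 kg.
Tool frame: the origin (TCP) lies on the centre line of the jaws, within the pads' length; the fingertips stand 19 mm ahead of it and the grasp point (between the pads) is the TCP (r.nose_length is the distance from the TCP to the fingertips, in mm); z points along the fingers, y is the line along which they close (so a half turn about z gives the same grasp; the last joint's range is limited). The gripper opens to 85 mm and grips with 20 to 120 N. Pads are 22 mm wide; open, the fingers measure 114 mm over their backs; the gripper's body (76 mm by 85 mm) begins 54 mm behind the grasp point. The pads swing forward as they close: fully open they stand 13 mm farther back than shut.
Start: joints at [-1.177, 0.383, 0.016, 1.37, -0.006, 1.388, -0.046], TCP at [275.624, 560.924, 250.279] pointing down, gripper open.
Joint ranges: [-2.95, 2.95], [-0.25, 2.06], [-1.52, 1.56], [0.18, 2.33], [-1.44, 4.58], [0.02, 2.06], [-3.01, 3.01]. Speed limits (rad/s): [2.39, 2.39, 3.01, 3.01, 3.14, 3.14, 3.14].

### API

Orientations are given as a 3x3 rotation matrix whose columns are the frame's x, y, z axes.
In Python, from rig import r gives the robot as it stands.
- The arm moves only by the tool play_rows, never from a script. Its argument "deltas" is a list of rows, each an object of numbers: "claw": the opening, from -1 (shut) to 1 (fully open), so that 0 is half open; "dx", "dy", "dz": the shift along the world's x, y, z in cm; "roll": the turn about the world's z in rad. In form: [{"claw": .., "dx": .., "dy": .., "dz": .., "roll": ..}, ...]. A call has 1 to 20 rows; each row is the pose to reach, as a shift and turn from the pose commanded when the call began; what a row does not reach only later rows make up. A row lasts 1/10 s, in which the tool goes at most 50 mm and 8.59 degrees, less where a joint would pass 70% of its speed; a pose out of reach is approached as far as the arm can. A call with a gripper value outside its range is refused whole. The fingers move at their own pace and stop on an object; "squeeze" is the grip in N (left out, the last holds). Time passes only in rows, so rows that repeat a pose let the fingers close. It gives the time, the measured TCP pose, the force, the opening and the grip force at its end, in the units of the state.
- r.get_state(): the state, without advancing time (a new reading comes with each control period).
- r.capture(name): name is "side" or "top" or "wrist"; returns (picture, depth): 420x560x3 uint8, blue, green, red; 420x560 float32, mm along the optical axis (not along the pixel's ray), 0 where there is no reading.
- r.camera_info(name): a dict with "fx", "fy", "cx", "cy" (pixels), "R" (3x3) and "t" (3): a world point X has camera coordinates R X + t. Camera axes: x right, y down, z forward; pixel columns grow to the right and rows downward; lengths in mm; the calibration is good to about 2 mm. A picture is of the moment at which its call begins: read the wrist's pose just before it. camera_info takes no time and is no camera call; for the wrist camera it gives the pose at the moment of the call.
- r.close_job(): hands the job in; it is judged then, once.
The state is a dict: "time": time; "joints": joint angles; "dq": joint speeds; "effort": joint torques, N m; "position": TCP position; "tool_rot": TCP orientation; "ft_force": force on the tool from outside, world axes, zero at the start; "moment": the same for the moment, N m; "opening": opening from 0.0 (shut) to 1.0 (fully open); "gripper_force": force on a finger pad.
Only numpy, scipy, OpenCV 4.12 (cv2) and the standard library are available. Lean on these libraries where they do the work, as an engineer would, in place of code of your own. Each camera call takes 0.05 s, during which the arm holds its last target. There are 200 camera calls.

## Working session

There is one attempt and no reset: what is moved stays moved. The work goes in short steps, Python scripts to look and compute and a tool call to move; the robot and the scene stay as the last step left them, time stands still between calls to the robot, and variables do not carry over. Pictures are saved under pics/ and viewed, at most 10 in all, crops included, and the job is handed in when it is done.

Besides the shell and the picture viewer there is one more tool, called after "Emit:" by a JSON object that holds its "name" and its "arguments". play_rows: Moves the arm, as the interface text tells. Its arguments: {"type":"object","properties":{"deltas":{"type":"array","items":{"type":"object","properties":{"claw":{"type":"number"},"dx":{"type":"number"},"dy":{"type":"number"},"dz":{"type":"number"},"roll":{"type":"number"}}}},"squeeze":{"type":"number"}},"required":["deltas"]}

```bash
mkdir -p pics; python3 - <<'E'
from rig import r
import cv2,numpy as np
for n in("side","top"):
    p,d=r.capture(n); cv2.imwrite(f"pics/{n}0.png",p); np.save(f"{n}0.npy",d)
    i=r.camera_info(n); print(n,i["fx"],i["cx"],i["cy"],np.round(i["R"],3).tolist(),np.round(i["t"],1))
s=r.get_state(); print(s["time"],s["position"],np.round(s["tool_rot"],3).tolist(),s["opening"])
E
```

```text
side 400.32443735707835 280.7661571745951 210.4916349777998 [[0.842, -0.54, -0.014], [-0.31, -0.461, -0.831], [0.442, 0.704, -0.556]] [-384.7  221.3  927.5]
top 511.8869709533325 287.9728317217361 200.57023450282267 [[-0.017, -1.0, -0.015], [-0.992, 0.019, -0.128], [0.129, 0.013, -0.992]] [  15.3  450.7 1364.2]
0.1 [275.47144346 560.56163438 249.35643147] [[-0.897, 0.441, -0.001], [0.441, 0.897, -0.002], [-0.0, -0.002, -1.0]] 1.000445885753711
```

View pics/top0.png

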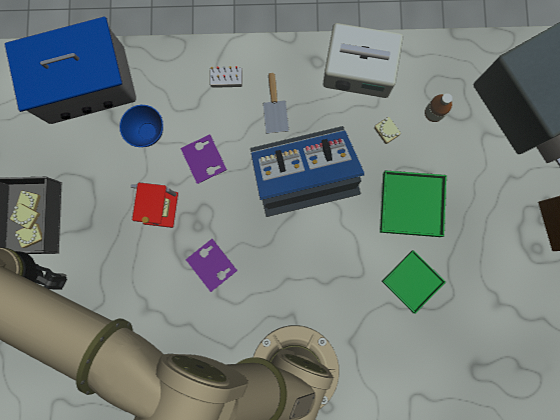

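View pics/side0.png

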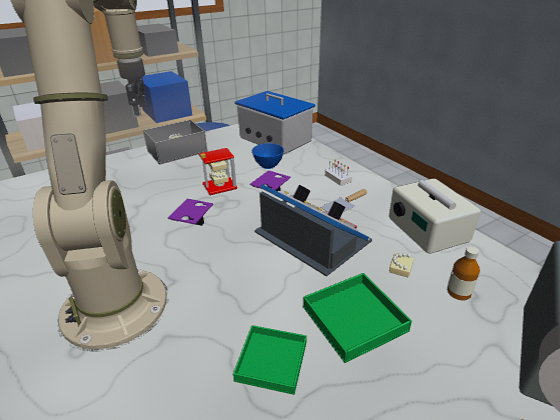

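Top view shows the board at about (307,170). The left guide (280,160) has pale tabs and the right one (325,150) has pinkish tabs. The trays are the large one at (414,203) and the small one at (414,282). The purple look-alikes are at (203,158) and (211,265). The articulator is at (155,204) and the cast at (387,129).

```bash
cat > h.py <<'E'
import cv2,numpy as np
def cloud(i,d):
    v,u=np.mgrid[:d.shape[0],:d.shape[1]]
    P=np.stack([(u-i["cx"])/i["fx"]*d,(v-i["cy"])/i["fy"]*d,d],-1)
    return (P-np.array(i["t"]))@np.array(i["R"])
def rect(m,W,z0,z1):
    q=W[m&(W[...,2]>z0)&(W[...,2]<z1)]
    return len(q),cv2.minAreaRect(q[:,:2].astype(np.float32)),q
E
python3 - <<'E'
from rig import r
from h import *
p=cv2.imread("pics/top0.png");d=np.load("top0.npy");W=cloud(r.camera_info("top"),d)
hsv=cv2.cvtColor(p,cv2.COLOR_BGR2HSV)
cv2.imwrite("pics/crop0.png",cv2.resize(p[115:225,235:375],None,fx=5,fy=5,interpolation=cv2.INTER_CUBIC))
H,S,V=cv2.split(hsv)
g=(H>50)&(H<75)&(S>120)
n,l,st,c=cv2.connectedComponentsWithStats(g.astype(np.uint8))
for k in range(1,n):
    if st[k,4]>500:
        m=l==k
        print("green",c[k],[ (a,np.round(W[m][:,2].min()),b) for a,b,_ in[rect(m,W,22,60)]],"floor",rect(m,W,-5,12)[:2])
roi=np.zeros_like(g);roi[120:220,240:370]=1
blue=(H>100)&(H<120)&(S>120)&roi
a,b,q=rect(blue,W,20,200);print("blue",a,b)
A=np.c_[q[:,:2],np.ones(len(q))];co=np.linalg.lstsq(A,q[:,2],rcond=None)[0];print("plane",co,np.degrees(np.arctan(np.hypot(*co[:2]))),np.arctan2(co[1],co[0]))
res=q[:,2]-A@co;print(np.std(res))
h=W[...,2]-(W[...,0]*co[0]+W[...,1]*co[1]+co[2])
h=h/np.sqrt(1+co[0]**2+co[1]**2)
dark=(V<60)&roi&(h>15)&(h<60)
n,l,st,c=cv2.connectedComponentsWithStats(dark.astype(np.uint8))
for k in range(1,n):
    if st[k,4]>15:
        m=l==k;print("dark",c[k],st[k],W[m].mean(0),W[m].min(0),W[m].max(0),h[m].max(),np.median(h[m]))
print(W[150:151,340:342])
E
```

```text
green [412.73814714 204.06185286] [(427, np.float64(-5.0), ((437.7772216796875, -332.2593688964844), (169.2558135986328, 168.31491088867188), 84.42694854736328))] floor (3107, ((438.98333740234375, -341.1029968261719), (168.27734375, 156.8495635986328), 84.6385498046875))
green [413.29786176 281.42665341] [(208, np.float64(-5.0), ((227.77040100097656, -323.75714111328125), (119.19232940673828, 118.97574615478516), 43.33881378173828))] floor (1722, ((224.78512573242188, -329.4235534667969), (118.16545867919922, 111.91259002685547), 43.339744567871094))
blue 2895 ((543.1013793945312, -39.01434326171875), (151.5607452392578, 266.83197021484375), 12.253961563110352)
plane [-8.00303002e-01 -1.77156947e-01  5.17057408e+02] 39.340666088545674 -2.923743272136073
4.019486455282208
dark [326.14876033 148.73553719] [322 139   9  20 121] [570.76391468 -94.49634202 124.13683093] [ 548.11022277 -104.62070481  107.92840368] [600.46010616 -84.43406379 139.99021572] 47.76986897930811 41.14047123786766
dark [279.64423077 159.36538462] [276 150   9  20 104] [545.35191334  25.24061742 124.58586875] [521.56852817  14.59379986 108.77621158] [573.33304654  34.77144726 138.8550024 ] 47.982990658125395 42.20480499543302
[[[ 577.306193   -134.1700192    77.7798841 ]
  [ 576.63354308 -136.56720075   80.47318846]]]
```

View pics/crop0.png

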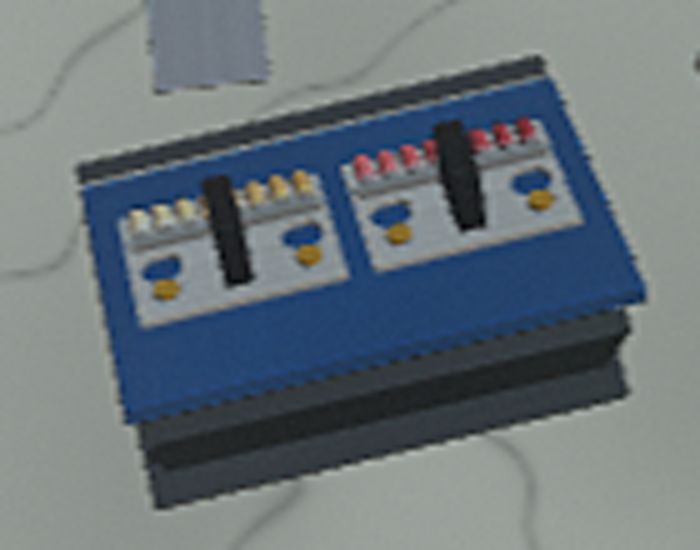

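The ivory guide is the left one: its fin is at top pixel (280,159), crop (228,230). The other candidates are the pink guide at (326,149) and the purple ones at (203,158) and (211,265), all rejected. I'll hover above the fin first.

Emit:
{"name": "play_rows", "arguments": {"deltas": [{"dx":2,"dy":-4,"dz":0,"roll":0.05,"claw":1},{"dx":4,"dy":-8,"dz":0,"roll":0.1,"claw":0.6},{"dx":6,"dy":-12,"dz":0,"roll":0.15,"claw":0.3},{"dx":8,"dy":-16,"dz":0,"roll":0.2,"claw":0.3},{"dx":10,"dy":-20,"dz":0,"roll":0.25,"claw":0.3},{"dx":12,"dy":-24,"dz":0,"roll":0.3,"claw":0.3},{"dx":14,"dy":-28,"dz":0,"roll":0.36,"claw":0.3},{"dx":16,"dy":-32,"dz":0,"roll":0.42,"claw":0.3},{"dx":18,"dy":-36,"dz":0,"roll":0.48,"claw":0.3},{"dx":20,"dy":-40,"dz":0,"roll":0.54,"claw":0.3},{"dx":22,"dy":-44,"dz":0,"roll":0.6,"claw":0.3},{"dx":24,"dy":-48,"dz":0,"roll":0.65,"claw":0.3},{"dx":26,"dy":-51,"dz":0,"roll":0.67,"claw":0.3},{"dx":27.2,"dy":-53.6,"dz":0,"roll":0.67,"claw":0.3},{"dx":27.2,"dy":-53.6,"dz":-1,"roll":0.67,"claw":0.3},{"dx":27.2,"dy":-53.6,"dz":-2,"roll":0.67,"claw":0.3},{"dx":27.2,"dy":-53.6,"dz":-2,"roll":0.67,"claw":0.3},{"dx":27.2,"dy":-53.6,"dz":-2,"roll":0.67,"claw":0.3}]}}

```text
time: 1.9
position: [547.0, 26.4, 229.8]
tool_rot: [[-0.977, -0.214, -0.001], [-0.214, 0.977, 0.0], [0.001, 0.001, -1.0]]
ft_force: [-0.5, 0.1, -0.4]
opening: 0.651
gripper_force: 0.0
```

```bash
python3 - <<'E'
from rig import r
from h import *
s=r.get_state();print(s["time"],s["position"],np.round(s["tool_rot"],3).tolist(),s["opening"],r.nose_length)
i=r.camera_info("wrist");p,d=r.capture("wrist");cv2.imwrite("pics/w1.png",p);np.save("w1.npy",d)
np.savez("w1i.npz",**{k:np.array(v) for k,v in i.items() if k in("fx","fy","cx","cy","R","t")})
print(np.round(i["R"],3).tolist(),i["t"])
E
```

```text
1.9 [547.00096938  26.41950989 229.79730107] [[-0.977, -0.214, -0.001], [-0.214, 0.977, 0.0], [0.001, 0.001, -1.0]] 0.651098966912397 19.0
[[-0.214, 0.977, 0.001], [0.944, 0.207, 0.257], [0.251, 0.056, -0.966]] [  91.20751621 -548.75927776  219.14241476]
```

View pics/w1.png

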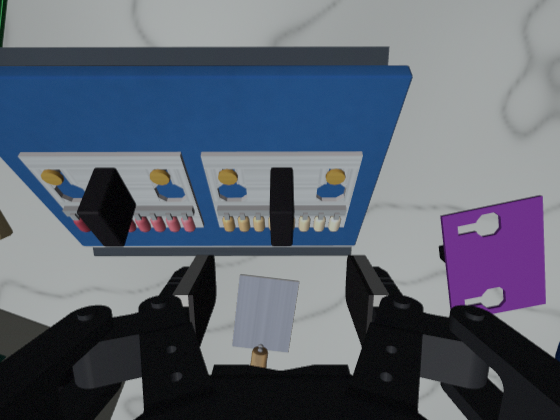

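Wrist view: the ivory guide's fin is at (282,206), its brass heads at (229,177) and (335,177), level in the picture, so the yaw is right. I'll measure the fin top and the heads.

```bash
python3 - <<'E'
from h import *
i=dict(np.load("w1i.npz"));p=cv2.imread("pics/w1.png");d=np.load("w1.npy");W=cloud(i,d)
H,S,V=cv2.split(cv2.cvtColor(p,cv2.COLOR_BGR2HSV))
for k,(a,b) in {"L":(229,177),"R":(335,177)}.items():
    m=np.zeros(V.shape,bool);m[b-10:b+11,a-12:a+13]=1
    m&=(H>12)&(H<28)&(S>140)&(V>100);print(k,m.sum(),np.median(W[m],0))
m=np.zeros(V.shape,bool);m[160:252,262:302]=1
m&=(V<60)&(d>50)
q=W[m];print(m.sum(),np.argwhere(m).min(0),np.argwhere(m).max(0))
u=np.array([.9772,.2125]);w=np.array([-.2125,.9772])
n=np.array([.643*u[0],.643*u[1],.766]);h=q@n;print(np.percentile(h,[5,50,90,97,99]))
t=q[h>np.percentile(h,97)-4];
for nm,v in(("along u",t[:,:2]@u),("w",t[:,:2]@w),("z",t[:,2])):print(nm,np.percentile(v,[1,50,99]))
P=np.median(W[d>0],0);print("TCP u,w",np.array([547,26.4])@u,np.array([547,26.4])@w)
E
```

```text
L 203 [530.17652689 -15.21619135 107.2341016 ]
R 209 [513.90954674  58.24918626 107.22680054]
1778 [168 270] [245 293]
[412.33920161 441.84094776 446.42551286 446.73882856 446.92185553]
along u [530.6347236  545.36059882 565.49833008]
w [-97.0845639  -89.26199768 -81.80339623]
z [107.35712417 124.70789241 135.2720551 ]
TCP u,w 540.1384 -90.43942
```

Emit:
{"name": "play_rows", "arguments": {"deltas": [{"dx":0.25,"dy":0.14,"dz":-2,"roll":0,"claw":0.2},{"dx":0.25,"dy":0.14,"dz":-4,"roll":0,"claw":0.2},{"dx":0.25,"dy":0.14,"dz":-6,"roll":0,"claw":0.2},{"dx":0.25,"dy":0.14,"dz":-8,"roll":0,"claw":0.2},{"dx":0.25,"dy":0.14,"dz":-9.5,"roll":0,"claw":0.2},{"dx":0.25,"dy":0.14,"dz":-10.5,"roll":0,"claw":0.2},{"dx":0.25,"dy":0.14,"dz":-11.2,"roll":0,"claw":0.2},{"dx":0.25,"dy":0.14,"dz":-11.5,"roll":0,"claw":0.2},{"dx":0.25,"dy":0.14,"dz":-11.5,"roll":0,"claw":0.2}]}}

```text
time: 2.85
position: [550.3, 26.5, 115.5]
tool_rot: [[-0.977, -0.212, 0.0], [-0.212, 0.977, 0.0], [-0.0, -0.0, -1.0]]
ft_force: [-0.5, -0.8, -0.1]
opening: 0.601
gripper_force: 0.0
```

Emit:
{"name": "play_rows", "arguments": {"squeeze": 60, "deltas": [{"claw":0,"dx":0,"dy":0,"dz":0,"roll":0},{"claw":-0.3,"dx":0,"dy":0,"dz":0,"roll":0},{"claw":-0.5,"dx":0,"dy":0,"dz":0,"roll":0},{"claw":-0.65,"dx":0,"dy":0,"dz":0,"roll":0},{"claw":-0.8,"dx":0,"dy":0,"dz":0,"roll":0},{"claw":-1,"dx":0,"dy":0,"dz":0,"roll":0},{"claw":-1,"dx":0,"dy":0,"dz":0,"roll":0},{"claw":-1,"dx":0,"dy":0,"dz":0,"roll":0}]}}

```text
time: 3.65
position: [550.4, 26.5, 115.8]
tool_rot: [[-0.977, -0.212, 0.001], [-0.212, 0.977, 0.0], [-0.001, 0.0, -1.0]]
ft_force: [-1.4, 0.3, 5.8]
opening: 0.181
gripper_force: 59.2
```

Emit:
{"name": "play_rows", "arguments": {"deltas": [{"claw":-1,"dx":-0.25,"dy":-0.05,"dz":0.21,"roll":0},{"claw":-1,"dx":-0.5,"dy":-0.11,"dz":0.43,"roll":0},{"claw":-1,"dx":-0.75,"dy":-0.16,"dz":0.64,"roll":0},{"claw":-1,"dx":-1.0,"dy":-0.22,"dz":0.86,"roll":0},{"claw":-1,"dx":-1.25,"dy":-0.27,"dz":1.07,"roll":0},{"claw":-1,"dx":-1.5,"dy":-0.33,"dz":1.29,"roll":0},{"claw":-1,"dx":-1.7,"dy":-0.37,"dz":1.46,"roll":0},{"claw":-1,"dx":-1.87,"dy":-0.41,"dz":1.61,"roll":0},{"claw":-1,"dx":-1.87,"dy":-0.41,"dz":1.61,"roll":0},{"claw":-1,"dx":-1.87,"dy":-0.41,"dz":1.61,"roll":0}]}}

```text
time: 4.65
position: [531.5, 22.2, 132.0]
tool_rot: [[-0.977, -0.212, 0.001], [-0.212, 0.977, 0.0], [-0.001, 0.0, -1.0]]
ft_force: [1.6, 0.8, 6.0]
opening: 0.182
gripper_force: 59.3
```

```bash
python3 - <<'E'
from rig import r
from h import *
p,d=r.capture("wrist");cv2.imwrite("pics/w2.png",p)
E
```

```text
(no output)
```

View pics/w2.png

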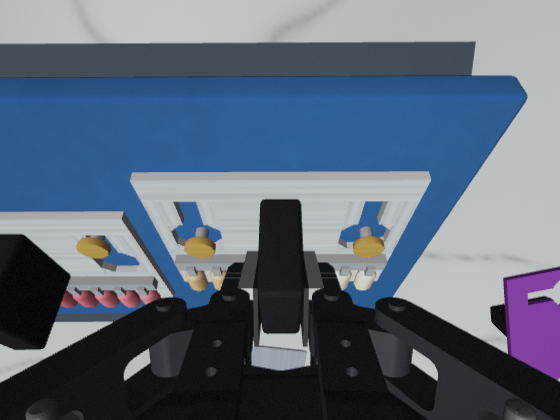

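The heads at (200,245) and (368,245) now stand in the wide ends, so I'll lift along the guide's normal.

Emit:
{"name": "play_rows", "arguments": {"deltas": [{"claw":-1,"dx":0.19,"dy":0.04,"dz":0.23,"roll":0},{"claw":-1,"dx":0.38,"dy":0.08,"dz":0.46,"roll":0},{"claw":-1,"dx":0.57,"dy":0.12,"dz":0.69,"roll":0},{"claw":-1,"dx":0.76,"dy":0.16,"dz":0.92,"roll":0},{"claw":-1,"dx":0.95,"dy":0.2,"dz":1.15,"roll":0},{"claw":-1,"dx":1.25,"dy":0.27,"dz":1.53,"roll":0},{"claw":-1,"dx":1.57,"dy":0.34,"dz":1.92,"roll":0},{"claw":-1,"dx":1.88,"dy":0.41,"dz":2.3,"roll":0},{"claw":-1,"dx":1.88,"dy":0.41,"dz":4,"roll":0},{"claw":-1,"dx":1.88,"dy":0.41,"dz":7,"roll":0},{"claw":-1,"dx":1.88,"dy":0.41,"dz":10,"roll":0},{"claw":-1,"dx":1.88,"dy":0.41,"dz":10,"roll":0}]}}

```text
time: 5.9
position: [552.6, 26.3, 236.2]
tool_rot: [[-0.977, -0.211, 0.008], [-0.211, 0.977, 0.001], [-0.008, -0.0, -1.0]]
ft_force: [-0.0, 0.1, -1.7]
opening: 0.177
gripper_force: 58.6
```

```bash
python3 - <<'E'
from rig import r
from h import *
p,d=r.capture("side");cv2.imwrite("pics/s3.png",cv2.resize(p[80:380,200:440],None,fx=2,fy=2))
p,d=r.capture("top");W=cloud(r.camera_info("top"),d)
H,S,V=cv2.split(cv2.cvtColor(p,cv2.COLOR_BGR2HSV))
g=(H>50)&(H<75)&(S>120);g[:,:370]=0;g[245:]=0
m=g&(W[...,2]>30)&(W[...,2]<38);q=W[m]
print(m.sum(),cv2.minAreaRect(q[:,:2].astype(np.float32)))
n,l,st,c=cv2.connectedComponentsWithStats(g.astype(np.uint8));k=1+st[1:,4].argmax()
cnt=cv2.findContours((l==k).astype(np.uint8),0,2)[0][0];b=cv2.boxPoints(cv2.minAreaRect(cnt))
i=r.camera_info("top");R=np.array(i["R"]);C=-R.T@np.array(i["t"])
X=[]
for a in b:
    v=R.T@np.array([(a[0]-i["cx"])/i["fx"],(a[1]-i["cy"])/i["fy"],1]);X.append((C+v*(34-C[2])/v[2])[:2])
X=np.array(X);print(X.round(1).tolist(),X.mean(0),[np.linalg.norm(X[j]-X[j-1]) for j in range(4)])
E
```

```text
332 ((438.0099792480469, -331.9205322265625), (168.850830078125, 168.53099060058594), 84.28363800048828)
[[360.4, -236.4], [529.1, -255.3], [513.0, -427.6], [345.1, -406.2]] [ 436.89622331 -331.39788259] [np.float64(170.48088732664453), np.float64(169.70123568030033), np.float64(173.12290487945543), np.float64(169.25635441587215)]
```

View pics/s3.png

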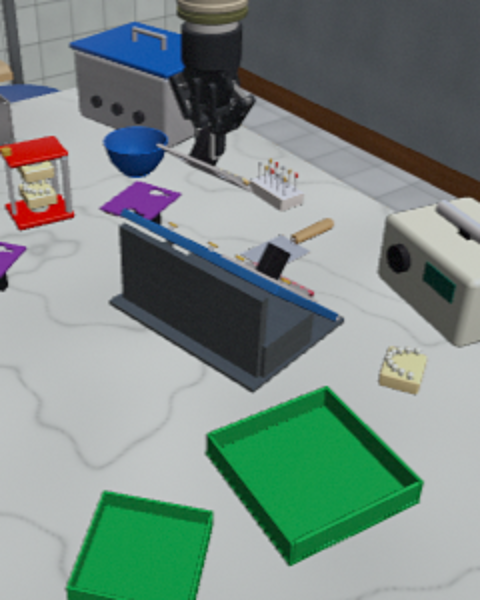

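Side view: the ivory guide is off the board and held tilted under the gripper, at crop (208,160). The pink one is still hanging, and the large tray is empty at crop (315,470). I'll carry the guide over the tray.

Emit:
{"name": "play_rows", "arguments": {"deltas": [{"claw":-1,"dx":-0.3,"dy":-1.2,"dz":0,"roll":-0.01},{"claw":-1,"dx":-0.9,"dy":-3.6,"dz":0,"roll":-0.03},{"claw":-1,"dx":-1.7,"dy":-6.8,"dz":0,"roll":-0.06},{"claw":-1,"dx":-2.5,"dy":-10,"dz":0,"roll":-0.09},{"claw":-1,"dx":-3.3,"dy":-13.2,"dz":0,"roll":-0.12},{"claw":-1,"dx":-4.1,"dy":-16.4,"dz":0,"roll":-0.15},{"claw":-1,"dx":-4.9,"dy":-19.6,"dz":0,"roll":-0.18},{"claw":-1,"dx":-5.7,"dy":-22.8,"dz":0,"roll":-0.21},{"claw":-1,"dx":-6.5,"dy":-26,"dz":0,"roll":-0.24},{"claw":-1,"dx":-7.3,"dy":-29.2,"dz":-1,"roll":-0.27},{"claw":-1,"dx":-8.1,"dy":-32.4,"dz":-3,"roll":-0.29},{"claw":-1,"dx":-8.7,"dy":-34.8,"dz":-5,"roll":-0.31},{"claw":-1,"dx":-9.1,"dy":-36.1,"dz":-7,"roll":-0.317},{"claw":-1,"dx":-9.1,"dy":-36.1,"dz":-9,"roll":-0.317},{"claw":-1,"dx":-9.1,"dy":-36.1,"dz":-11,"roll":-0.317},{"claw":-1,"dx":-9.1,"dy":-36.1,"dz":-13,"roll":-0.317},{"claw":-1,"dx":-9.1,"dy":-36.1,"dz":-14,"roll":-0.317},{"claw":-1,"dx":-9.1,"dy":-36.1,"dz":-14,"roll":-0.317},{"claw":-1,"dx":-9.1,"dy":-36.1,"dz":-14,"roll":-0.317}]}}

```text
time: 7.9
position: [458.6, -335.5, 91.9]
tool_rot: [[-0.994, 0.105, -0.0], [0.105, 0.994, -0.001], [0.0, -0.001, -1.0]]
ft_force: [1.0, 0.1, -1.0]
opening: 0.176
gripper_force: 58.6
```

```bash
python3 - <<'E'
from rig import r
from h import *
p,d=r.capture("side");cv2.imwrite("pics/s4.png",cv2.resize(p[200:400,200:440],None,fx=3,fy=3))
E
```

```text
(no output)
```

View pics/s4.png

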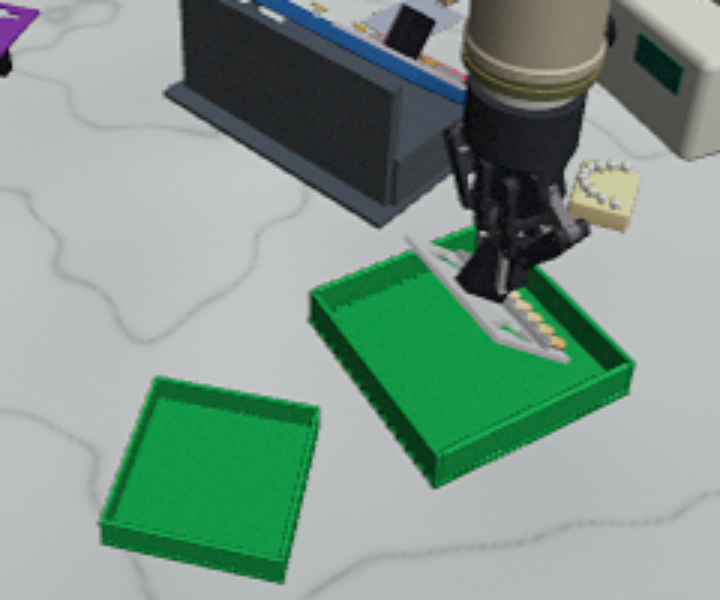

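Side crop: the guide is tilted over the middle of the tray with its tabs at (540,320), clear of the walls. I'll lower its lower edge to the floor with a lighter grip.

Emit:
{"name": "play_rows", "arguments": {"squeeze": 25, "deltas": [{"claw":-1,"dx":0,"dy":0,"dz":-0.5,"roll":0},{"claw":-1,"dx":0,"dy":0,"dz":-1.0,"roll":0},{"claw":-1,"dx":0,"dy":0,"dz":-1.4,"roll":0},{"claw":-1,"dx":0,"dy":0,"dz":-1.7,"roll":0},{"claw":-1,"dx":0,"dy":0,"dz":-2.0,"roll":0},{"claw":-1,"dx":0,"dy":0,"dz":-2.2,"roll":0},{"claw":-1,"dx":0,"dy":0,"dz":-2.35,"roll":0},{"claw":-1,"dx":0,"dy":0,"dz":-2.35,"roll":0}]}}

```text
time: 8.75
position: [459.2, -334.8, 69.6]
tool_rot: [[-0.995, 0.104, 0.001], [0.104, 0.995, 0.001], [-0.001, 0.001, -1.0]]
ft_force: [-6.9, 5.5, 18.3]
opening: 0.175
gripper_force: 61.5
```

Emit:
{"name": "play_rows", "arguments": {"squeeze": 20, "deltas": [{"claw":-0.75,"dx":0,"dy":0,"dz":0.1,"roll":0},{"claw":-0.75,"dx":0,"dy":0,"dz":0.1,"roll":0},{"claw":-0.75,"dx":0,"dy":0,"dz":0.1,"roll":0}]}}

```text
time: 9.05
position: [459.3, -334.9, 69.7]
tool_rot: [[-0.995, 0.104, 0.001], [0.104, 0.995, -0.0], [-0.001, 0.0, -1.0]]
ft_force: [-2.6, 2.5, 9.1]
opening: 0.178
gripper_force: 60.0
```

Emit:
{"name": "play_rows", "arguments": {"squeeze": 20, "deltas": [{"claw":-0.7,"dx":-0.25,"dy":0.03,"dz":0.0,"roll":0},{"claw":-0.7,"dx":-0.5,"dy":0.05,"dz":-0.15,"roll":0},{"claw":-0.7,"dx":-0.75,"dy":0.08,"dz":-0.3,"roll":0},{"claw":-0.7,"dx":-1.0,"dy":0.11,"dz":-0.45,"roll":0},{"claw":-0.7,"dx":-1.0,"dy":0.11,"dz":-0.45,"roll":0}]}}

```text
time: 9.55
position: [451.4, -334.2, 66.4]
tool_rot: [[-0.995, 0.103, 0.005], [0.103, 0.995, -0.002], [-0.005, -0.001, -1.0]]
ft_force: [1.3, 2.1, 12.7]
opening: 0.176
gripper_force: 60.8
```

```bash
cat >> h.py <<'E'
def look(r,name=None):
    p,d=r.capture("top");W=cloud(r.camera_info("top"),d)
    H,S,V=cv2.split(cv2.cvtColor(p,cv2.COLOR_BGR2HSV))
    g=(H>50)&(H<75)&(S>120);g[:,:370]=0;g[245:]=0
    q=W[g&(W[...,2]>30)&(W[...,2]<38)]
    print("tray",cv2.minAreaRect(q[:,:2].astype(np.float32)))
    i=r.camera_info("side");p,d=r.capture("side");W=cloud(i,d)
    if name: cv2.imwrite(name,cv2.resize(p[240:380,280:440],None,fx=4.5,fy=4.2))
    H,S,V=cv2.split(cv2.cvtColor(p,cv2.COLOR_BGR2HSV))
    t=np.array([.9945,-.1045]);X=W[...,:2]-np.array([438,-332]);a=X@t;b=X@np.array([.1045,.9945])
    m=(S<70)&(V>90)&(abs(a)<75)&(abs(b)<75)&(W[...,2]>4)&(W[...,2]<100)
    n,l,st,c=cv2.connectedComponentsWithStats(m.astype(np.uint8));m=l==1+st[1:,4].argmax()
    c=np.polyfit(a[m],W[m][:,2],1)
    print("plate",m.sum(),"tilt",np.degrees(np.arctan(-c[0])),"a",np.percentile(a[m],[1,99]),"b",np.percentile(b[m],[1,99]),"z",np.percentile(W[m][:,2],[1,99]))
E
python3 - <<'E'
from rig import r
from h import *
look(r)
E
```

```text
tray ((437.6845397949219, -331.71923828125), (166.1932373046875, 167.6739959716797), 84.44255065917969)
plate 618 tilt 31.08773725987731 a [-30.95625017  43.47876819] b [-56.6205869  53.0934247] z [ 7.97527906 59.41133547]
```

The tilt is down to 31°, the tray hasn't moved, and forces are modest. I'll continue along the arc.

Emit:
{"name": "play_rows", "arguments": {"squeeze": 20, "deltas": [{"claw":-0.7,"dx":-0.32,"dy":0.03,"dz":-0.2,"roll":0},{"claw":-0.7,"dx":-0.64,"dy":0.07,"dz":-0.42,"roll":0},{"claw":-0.7,"dx":-0.96,"dy":0.1,"dz":-0.64,"roll":0},{"claw":-0.7,"dx":-1.24,"dy":0.13,"dz":-0.9,"roll":0},{"claw":-0.7,"dx":-1.52,"dy":0.16,"dz":-1.16,"roll":0},{"claw":-0.7,"dx":-1.8,"dy":0.19,"dz":-1.44,"roll":0},{"claw":-0.7,"dx":-1.8,"dy":0.19,"dz":-1.44,"roll":0}]}}

```text
time: 10.35
position: [432.3, -332.2, 51.0]
tool_rot: [[-0.995, 0.103, 0.003], [0.103, 0.995, -0.001], [-0.003, -0.001, -1.0]]
ft_force: [-0.4, 0.8, 8.4]
opening: 0.181
gripper_force: 59.6
```

```bash
python3 - <<'E'
from rig import r
from h import *
look(r,"pics/s5.png")
E
```

```text
tray ((479.1219482421875, -275.01531982421875), (84.42903900146484, 180.45257568359375), 47.05802536010742)
plate 872 tilt 12.299324985732 a [-43.7536619   41.82983714] b [-56.20537874  52.45076343] z [ 8.97939282 58.31078735]
```

View pics/s5.png

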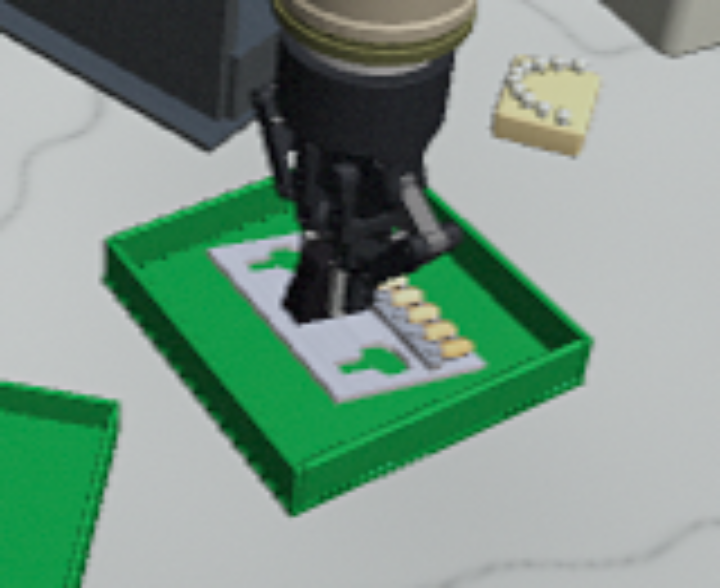

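The guide lies at about 12°, tabs up, inside the tray. Now the rest of the arc.

Emit:
{"name": "play_rows", "arguments": {"squeeze": 20, "deltas": [{"claw":-0.7,"dx":-0.2,"dy":0.02,"dz":-0.22,"roll":0},{"claw":-0.7,"dx":-0.38,"dy":0.04,"dz":-0.45,"roll":0},{"claw":-0.7,"dx":-0.55,"dy":0.06,"dz":-0.68,"roll":0},{"claw":-0.7,"dx":-0.7,"dy":0.07,"dz":-0.88,"roll":0},{"claw":-0.7,"dx":-0.7,"dy":0.07,"dz":-0.88,"roll":0}]}}

```text
time: 10.95
position: [425.5, -331.5, 42.2]
tool_rot: [[-0.995, 0.103, 0.003], [0.103, 0.995, -0.001], [-0.003, -0.001, -1.0]]
ft_force: [1.1, 1.9, 6.7]
opening: 0.178
gripper_force: 59.9
```

```bash
python3 - <<'E'
from rig import r
from h import *
look(r)
E
```

```text
tray ((476.5395202636719, -273.07916259765625), (87.54251861572266, 182.370849609375), 48.302490234375)
plate 912 tilt 4.20129488817216 a [-46.43724298  41.90547158] b [-56.20984196  52.32817298] z [ 5.33641288 49.23064146]
```

Emit:
{"name": "play_rows", "arguments": {"squeeze": 20, "deltas": [{"claw":-0.7,"dx":-0.05,"dy":0,"dz":-0.1,"roll":0},{"claw":-0.7,"dx":-0.1,"dy":0.01,"dz":-0.2,"roll":0},{"claw":-0.7,"dx":-0.1,"dy":0.01,"dz":-0.2,"roll":0}]}}

```text
time: 11.35
position: [424.2, -331.3, 40.1]
tool_rot: [[-0.995, 0.103, 0.002], [0.103, 0.995, -0.001], [-0.002, -0.001, -1.0]]
ft_force: [-0.2, 0.9, 8.4]
opening: 0.175
gripper_force: 60.0
```

```bash
python3 - <<'E'
from rig import r
from h import *
p,d=r.capture("side");W=cloud(r.camera_info("side"),d)
H,S,V=cv2.split(cv2.cvtColor(p,cv2.COLOR_BGR2HSV))
t=np.array([.9945,-.1045]);X=W[...,:2]-np.array([438,-332]);a=X@t;b=X@np.array([.1045,.9945])
m=(S<70)&(V>90)&(a>-48)&(a<30)&(abs(b)<54)&(abs(b)>14)&(W[...,2]<30)&(W[...,2]>2)
for lo in range(-48,30,12):
    k=m&(a>=lo)&(a<lo+12);print(lo,k.sum(),np.median(W[k][:,2]).round(1))
E
```

```text
-48 150 14.3
-36 134 13.5
-24 95 12.5
-12 56 12.3
0 83 10.9
12 77 15.3
24 25 12.6
```

Emit:
{"name": "play_rows", "arguments": {"squeeze": 20, "deltas": [{"claw":-0.7,"dx":-0.07,"dy":0,"dz":-0.12,"roll":0},{"claw":-0.7,"dx":-0.14,"dy":0.01,"dz":-0.24,"roll":0},{"claw":-0.7,"dx":-0.2,"dy":0.02,"dz":-0.35,"roll":0},{"claw":-0.7,"dx":-0.2,"dy":0.02,"dz":-0.35,"roll":0}]}}

```text
time: 11.8
position: [422.2, -331.2, 36.6]
tool_rot: [[-0.995, 0.103, 0.002], [0.103, 0.995, -0.001], [-0.002, -0.001, -1.0]]
ft_force: [-0.2, 2.3, 7.6]
opening: 0.182
gripper_force: 60.5
```

```bash
python3 - <<'E'
from rig import r
from h import *
p,d=r.capture("side");W=cloud(r.camera_info("side"),d)
H,S,V=cv2.split(cv2.cvtColor(p,cv2.COLOR_BGR2HSV))
t=np.array([.9945,-.1045]);X=W[...,:2]-np.array([438,-332]);a=X@t;b=X@np.array([.1045,.9945])
m=(S<70)&(V>90)&(a>-48)&(a<30)&(abs(b)<54)&(abs(b)>14)&(W[...,2]<30)&(W[...,2]>2)
for lo in range(-48,30,12):
    k=m&(a>=lo)&(a<lo+12);print(lo,k.sum(),np.median(W[k][:,2]).round(1))
E
```

```text
-48 158 9.6
-36 136 9.4
-24 92 9.3
-12 59 8.9
0 81 9.5
12 78 13.7
24 21 11.8
```

The plate is flat: its top is about 9.4 mm everywhere, and 9 was expected. I'll release and withdraw.

Emit:
{"name": "play_rows", "arguments": {"deltas": [{"claw":-0.6,"dz":0},{"claw":-0.5,"dz":0},{"claw":-0.4,"dz":0},{"claw":-0.2,"dz":0},{"claw":0,"dz":0},{"claw":0,"dz":0},{"claw":0,"dz":0.5},{"claw":0,"dz":2},{"claw":0,"dz":5},{"claw":0,"dz":9},{"claw":0,"dz":13},{"claw":0,"dz":17},{"claw":0,"dz":20},{"claw":0,"dz":20},{"claw":0,"dz":20}]}}

```text
schema error: expected keys claw, dx, dy, dz, roll
```

```bash
python3 - <<'E'
from rig import r
from h import *
look(r)
p,_=r.capture("side");q,_=r.capture("wrist")
cv2.imwrite("pics/end.png",np.vstack([p[100:380,160:480],cv2.resize(q,(320,240))]))
E
```

```text
tray ((478.25189208984375, -278.8560791015625), (91.75558471679688, 193.20529174804688), 46.26018524169922)
plate 924 tilt -0.5639218807834043 a [-47.35649692  42.29013485] b [-56.46611945  51.9888874 ] z [ 4.85878197 46.16346371]
```

View pics/end.png

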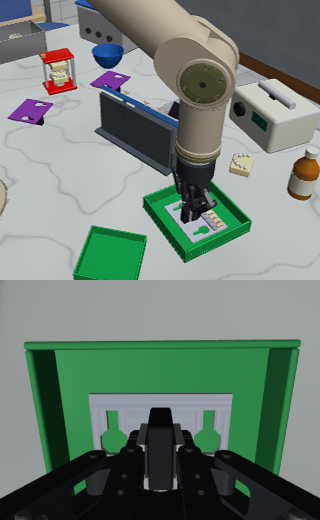

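The move was refused because keys were missing, so the guide is still held, flat and centred in the tray. I'll resend the release with all keys.

Emit:
{"name": "play_rows", "arguments": {"deltas": [{"claw":-0.6,"dx":0,"dy":0,"dz":0,"roll":0},{"claw":-0.5,"dx":0,"dy":0,"dz":0,"roll":0},{"claw":-0.4,"dx":0,"dy":0,"dz":0,"roll":0},{"claw":-0.2,"dx":0,"dy":0,"dz":0,"roll":0},{"claw":0,"dx":0,"dy":0,"dz":0,"roll":0},{"claw":0,"dx":0,"dy":0,"dz":0,"roll":0},{"claw":0,"dx":0,"dy":0,"dz":0.5,"roll":0},{"claw":0,"dx":0,"dy":0,"dz":2,"roll":0},{"claw":0,"dx":0,"dy":0,"dz":5,"roll":0},{"claw":0,"dx":0,"dy":0,"dz":9,"roll":0},{"claw":0,"dx":0,"dy":0,"dz":13,"roll":0},{"claw":0,"dx":0,"dy":0,"dz":17,"roll":0},{"claw":0,"dx":0,"dy":0,"dz":20,"roll":0},{"claw":0,"dx":0,"dy":0,"dz":20,"roll":0},{"claw":0,"dx":0,"dy":0,"dz":20,"roll":0}]}}

```text
time: 13.55
position: [421.4, -331.0, 237.2]
tool_rot: [[-0.995, 0.104, 0.002], [0.104, 0.995, -0.001], [-0.002, -0.001, -1.0]]
ft_force: [0.1, 0.7, -0.9]
opening: 0.497
gripper_force: 0.0
```

```bash
python3 - <<'E'
from rig import r
from h import *
look(r)
p,_=r.capture("side");q,_=r.capture("wrist")
cv2.imwrite("pics/end2.png",np.vstack([p[100:380,160:480],cv2.resize(q,(320,240))]))
E
```

```text
tray ((438.7787780761719, -320.976806640625), (147.98397827148438, 167.77488708496094), 84.63483428955078)
plate 1100 tilt -3.1680458013691055 a [-46.85345294  43.71142318] b [-56.44633257  52.47844   ] z [ 4.63714779 19.69667691]
```

View pics/end2.png

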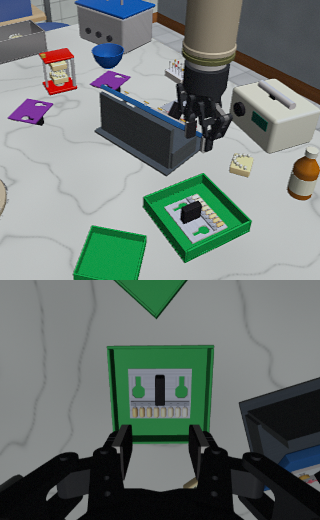

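The guide lies flat with its tabs up in the large tray, at lower picture (160,395). The gripper is clear and the tray hasn't moved.

```bash
python3 -c "
from rig import r
print(r.close_job())"
```

```text
the job is handed in; nothing more can be done
None
```

The ivory tooth guide was slid up, lifted off the studs and laid flat with its tabs up in the large green tray, then released. The pink guide is still hanging, the tray hasn't moved, and the job was handed in at about 14 s.

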